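Refit the dial knob of a pawned radio and hold it in for the reset

TASK

This pawned table radio must be reset before it goes on sale: first slide its power switch all the way to the green-dot end. Then pick up the loose dial knob, turn it so that the flat of its bore (under the white line) matches the flat of the D-shaped shaft on top of the radio, push it fully home and press it right in against the spring. Keep pressing: finish while still holding the knob pressed in, and leave the marble jar, flask, flashlight and comb where they are.

Things in the scene. Friction and masses are not known exactly. Their poses are not given: they have to be found in the camera images.
- radio: Cream table radio, 110 (x) by 190 (y) by 105 mm tall, firm on rubber feet (does not move). Origin: centre of its underside, z up; grille and display on its -x side, aerial on +x. On its flat top at z = 105 mm: dial shaft at (0, -45) mm in a black disc of 56 mm, and the power slide on the line x = 0 between a red dot at y = 8 and a green dot at y = 78 mm. Nothing else stands above the top.
- power_slide (a joint): Power slide switch of the radio, m. 0 = end by the red dot (off), 0.022 = end stop by the green dot (on); it grows along the radio's +y. Stays where it is left; about 1.5 N of friction to move.
- slide_top (a point): Centre of the top of the power slide's black grip: a block 12 mm along the travel (radio y), 16 mm across it (radio x), 10 mm tall above the radio's top. At joint 0 it is at (0, 32, 115) mm in the radio's frame. The bare shaft's axis is 77 mm from it at joint 0; nothing else stands near it.
- shaft_tip (a point): Upper end of the bare bright D-shaft, on its axis, 19 mm above the radio's top when not pressed. Shaft 12 mm in diameter, one flat along its length 1.5 mm from the axis; tip edge barely rounded. Its axes turn with the shaft: z up, x from the axis out through the flat. The shaft turns with a dark collar of 28 mm, which has a white line on the flat's side; it stays put, 0.03 N m turns it.
- dial_shaft (a joint): How far the D-shaft is pressed down into the radio, m: 0 = out, 0.004 = fully in (hard stop). It springs back: about 2.5 N to start it, 4.3 N at 2.5 mm, 5.3 N at 4 mm.
- knob: Loose black aluminium round dial knob, 44 mm in diameter, 24 mm tall, about 90 g, top up on the counter. Origin: centre of its underside, z up. D-shaped blind bore from below: 13 mm deep, 13 mm in diameter, flat 2.2 mm from the axis on the knob's +x side; first 3 mm round and tapered. Fully home, its underside is 13 mm below the tip: 6 mm above the radio's top, or 2 mm when pressed in.
- knob_mark (a point): Outer part of the white line on the knob's top face, 18 mm from the axis along the knob's +x, 24 mm above its underside: the line lies on the side of the bore's flat.
- marble_jar: Green glass jar of marbles with a cork, 72 mm in diameter, 122 mm tall, standing; origin at the centre of its underside. Leave it alone.
- flask: Nickel hip flask, 26 x 92 x 127 mm tall, standing; origin at the centre of its underside. Leave it alone.
- flashlight: Steel pocket flashlight lying on its side, 120 mm long (its x), 28 mm thick; origin under its middle. Leave it alone.
- comb: Tortoiseshell comb lying flat, 150 x 34 x 4 mm; origin under its middle. Leave it alone.
Not all that is in view belongs to the job. Of the things shaped like the knob, the black one is meant.

How it is judged:
By the outcome, as a careful person would: the job done as asked, in the order asked, and still so for the second after the job is handed in, while the arm keeps its last pose, push and grip.
It also fails if it takes over 58 s, if anything falls off the work surface, if the arm or the gripper's body presses on something with over 40 N, if the wrist force passes 120 N, or if a joint passes its speed limit or range.

ROBOT

A 6-joint arm with a two-finger parallel gripper is mounted at the origin on the work surface. World frame = base frame: x ahead of the robot, y to its left, z up, the work surface at z = 0. Lengths are in m, angles in degrees, forces in N, time in s.
With the tool pointing down it reaches from about 0.4 to 0.825 m from the base axis. Payload 7 kg.
Tool frame: the origin (TCP) lies midway between the tips of the shut fingers; the grasp point (between the pads) lies 19 mm behind it; z points along the fingers, y is the line along which they close (so a half turn about z gives the same grasp; the last joint's range is limited). The gripper opens to 88 mm and grips with 3 to 60 N. Pads are 19 mm wide; open, the fingers measure 130 mm over their backs; the gripper's body (78 mm by 193 mm) begins 47 mm behind the grasp point.
Start: joints at [82.168, 20.546, 0.682, 0, -70.136, -16.507], TCP at [0.278, 0.615, 0.203] pointing down, gripper open.
Joint ranges: [-176.03, 176.03], [-82.01, 121.73], [-58.28, 71.71], [-173.87, 95.51], [-174.79, -0.11], [-173.66, 173.66]. Speed limits (degrees/s): [136.94, 136.94, 172.46, 180, 180, 180].

INTERFACE

Orientations are given as [roll, pitch, yaw] about the fixed x, y, z axes, in that order (R = Rz(yaw) Ry(pitch) Rx(roll)).
In Python, from plant import ctrl gives the robot as it stands. The module is installed in compiled form; this text tells all that it offers.
- The arm moves only by the tool send_rows, never from a script. Its argument "plan" is a list that holds one entry, the list of rows, each a list of 6 numbers: the shift along the tool's x, y, z in cm, then the turn, a rotation vector about the tool's x, y, z in degrees. A call has 1 to 8 rows; each row is the pose to reach, as a shift and turn from the pose commanded when the call began, along the tool's axes at that moment; what a row does not reach only later rows make up. A row lasts 1/12 s, in which the tool goes at most 41.7 mm and 7.16 degrees, less where a joint would pass 70% of its speed; a pose out of reach is approached as far as the arm can. A call with a gripper value outside its range is refused whole. "fingers" is the opening, from 0 (shut) to 1 (fully open), set as the call begins (left out, the last holds). The fingers move at their own pace and stop on an object; the grip force is fixed at half the most. Time passes only in rows, so rows that repeat a pose let the fingers close. It gives the time, the measured TCP pose, the force, the opening and the grip force at its end, in the units of the state.
- ctrl.get_obs(): the state, without advancing time (a new reading comes with each control period).
- ctrl.snapshot(name): name is "side" or "top" or "wrist"; returns a dict with "img" (400x640x3 uint8, red, green, blue), "K" (3x3 intrinsics, pixels), "k1" (the pictures are not rectified: a ray, as slopes to the right and down, at radius r is drawn at 1 + k1 r^2 times it, then the intrinsics apply), "pose" (4x4, takes a point from camera to world coordinates). Camera axes: x right, y down, z forward; pixel columns grow to the right and rows downward; lengths in m; the calibration is good to about 2 mm. A picture is of the moment at which its call begins. There is no depth.
- ctrl.close_job(): hands the job in; it is judged then, once.
The state is a dict: "clock": time; "joint_pos": joint angles; "qvel": joint speeds; "tau": joint torques, N m; "tool_pos": TCP position; "orientation": TCP orientation; "force": force on the tool from outside, world axes, zero at the start; "moment": the same for the moment, N m; "opening": finger opening in m; "gripper_force": force on a finger pad.
Only numpy, scipy, OpenCV 4.12 (cv2) and the standard library are available. Lean on these libraries where they do the work, as an engineer would, in place of code of your own. Each camera call takes 0.05 s, during which the arm holds its last target. There are 200 camera calls.

## Working session

There is one attempt and no reset: what is moved stays moved. The work goes in short steps, Python scripts to look and compute and a tool call to move; the robot and the scene stay as the last step left them, time stands still between calls to the robot, and variables do not carry over. Pictures are saved under pics/ and viewed, at most 10 in all, crops included, and the job is handed in when it is done.

Besides the shell and the picture viewer there is one more tool, called after "Emit:" as a command line: name --argument value ..., lists and objects as JSON in quotes. send_rows: Moves the arm, as the interface text tells. Its arguments: {"type":"object","properties":{"plan":{"type":"array","items":{"type":"array","items":{"type":"array","items":{"type":"number"}}}},"fingers":{"type":"number"}},"required":["plan"]}

```bash
mkdir -p pics; cat > h.py <<'E'
import numpy as np, cv2
from scipy.spatial.transform import Rotation as R
from plant import ctrl
def snap(n,f=None):
    s=ctrl.snapshot(n)
    if f: cv2.imwrite('pics/'+f,s['img'][:,:,::-1])
    return s
def ray(s,uv):
    K=np.array(s['K']);P=np.array(s['pose']);d=(np.array(uv,float)-K[:2,2])/[K[0,0],K[1,1]]
    x=d.copy()
    for _ in range(30): x=d/(1+s['k1']*(x@x))
    v=P[:3,:3]@np.r_[x,1]; return P[:3,3],v/np.linalg.norm(v)
def onz(s,uv,z):
    o,v=ray(s,uv); return o+v*(z-o[2])/v[2]
def tri(rs):
    A=sum(np.eye(3)-np.outer(v,v) for o,v in rs); b=sum((np.eye(3)-np.outer(v,v))@o for o,v in rs)
    p=np.linalg.solve(A,b); return p,[np.linalg.norm(np.cross(p-o,v)) for o,v in rs]
def proj(s,p):
    P=np.array(s['pose']);c=P[:3,:3].T@(np.array(p)-P[:3,3]);x=c[:2]/c[2];x=x*(1+s['k1']*(x@x))
    K=np.array(s['K']);return x*[K[0,0],K[1,1]]+K[:2,2]
def delta(p,rpy):
    "rows values to reach world pose"
    o=ctrl.get_obs();R0=R.from_euler('xyz',o['orientation'],degrees=True);R1=R.from_euler('xyz',rpy,degrees=True)
    return np.round(R0.inv().apply(np.array(p)-o['tool_pos'])*100,2),np.round((R0.inv()*R1).as_rotvec(degrees=True),2)
E
python3 - <<'E'
from h import *
o=ctrl.get_obs();print(o)
t=snap('top','t.png');s=snap('side','s.png');w=snap('wrist','w.png')
for q in(t,s,w):print(np.round(q['pose'],3).tolist(),np.round(q['K'],1).tolist(),q['k1'])
E
```

```text
{'clock': 0.0, 'joint_pos': array([ 8.21679219e+01,  2.05881009e+01,  6.33191206e-01, -2.02650206e-02,
       -7.01344827e+01, -1.65075896e+01]), 'qvel': array([-0.06376515,  0.11064104, -0.01373569, -0.01425831, -0.02877094,
       -0.02767777]), 'tau': array([-5.10669415e-04, -5.82716596e+01,  2.93052578e+01,  6.99744388e+00,
        6.94673668e-03, -1.64726471e-04]), 'tool_pos': array([0.27800003, 0.61451677, 0.20215546]), 'orientation': array([ 1.79908879e+02, -7.13725234e-03, -2.43465632e+01]), 'force': array([ 0.41863314, -0.83674781, -0.78138691]), 'moment': array([ 0.00757265,  0.02410752, -0.0602093 ]), 'gripper_force': 0.0, 'opening': 0.08769393022822665}
[[-0.0, -0.984, 0.178, 0.367], [-1.0, 0.003, 0.012, -0.024], [-0.013, -0.178, -0.984, 1.559], [0.0, 0.0, 0.0, 1.0]] [[467.1, 0.0, 328.0], [0.0, 467.1, 204.7], [0.0, 0.0, 1.0]] 0.01225480350349327
[[0.731, -0.509, 0.455, 0.063], [-0.683, -0.56, 0.469, -0.586], [0.016, -0.653, -0.757, 1.052], [0.0, 0.0, 0.0, 1.0]] [[456.9, 0.0, 320.9], [0.0, 456.9, 195.4], [0.0, 0.0, 1.0]] -0.05134405764672235
[[-0.412, -0.877, -0.246, 0.346], [-0.911, 0.397, 0.11, 0.585], [0.001, 0.27, -0.963, 0.384], [0.0, 0.0, 0.0, 1.0]] [[290.6, 0.0, 322.3], [0.0, 290.6, 197.2], [0.0, 0.0, 1.0]] -0.051986766122321025
```

View pics/t.png

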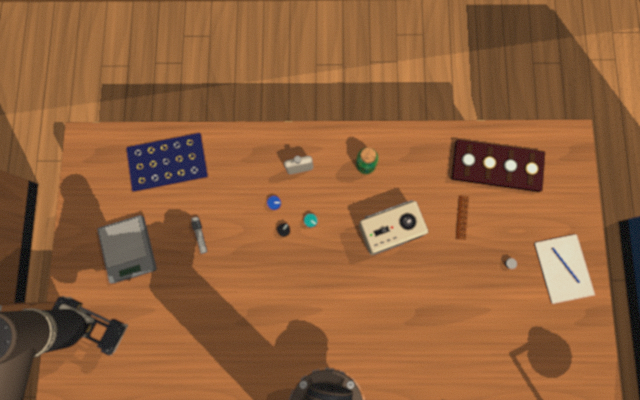

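View pics/s.png

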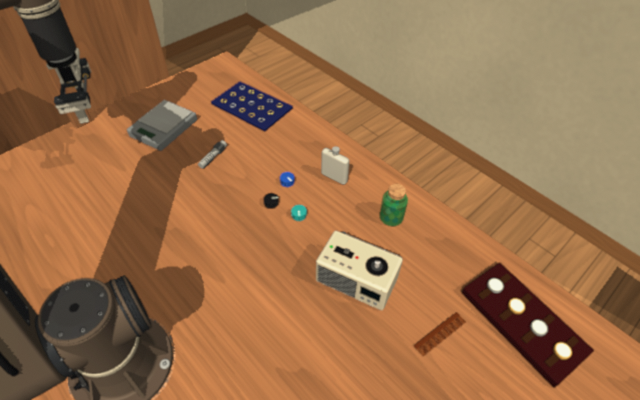

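Top view candidates for the knob: black (284,229), blue (274,202), teal (311,220). In the side view these are (271,201), (287,179), (299,212). The black one is meant. Radio in the top view: dial (408,221), slide (381,231).

```bash
python3 - <<'E'
from h import *
t=snap('top');s=snap('side')
for n,a,b in [('black',(284,229),(271,201)),('dial',(408,221),(376.5,266)),('slide',(381,231),(344,252)),('teal',(311,220),(299,212)),('blue',(274,202),(287,179))]:
    p,e=tri([ray(t,a),ray(s,b)]);print(n,p.round(3),np.round(e,4))
o=ctrl.get_obs();w=snap('wrist');P=np.array(w['pose'])
Rt=R.from_euler('xyz',o['orientation'],degrees=True).as_matrix();print(Rt.T@(P[:3,3]-o['tool_pos']),(Rt.T@P[:3,:3]).round(3))
im=np.hstack([cv2.resize(t['img'][190:250,260:440],None,fx=4,fy=4,interpolation=2)]);cv2.imwrite('pics/c1.png',im[:,:,::-1])
E
```

```text
black [0.565 0.143 0.011] [0.0008 0.0008]
dial [ 0.577 -0.256  0.107] [0.0005 0.0005]
slide [ 0.547 -0.172  0.105] [0.0012 0.0012]
teal [0.595 0.052 0.017] [0.0001 0.0001]
blue [0.656 0.178 0.012] [0.0005 0.0005]
[ 0.07408446 -0.00088653 -0.18135501] [[-0.    -0.963 -0.27 ]
 [ 1.     0.    -0.001]
 [ 0.001 -0.27   0.963]]
```

View pics/c1.png

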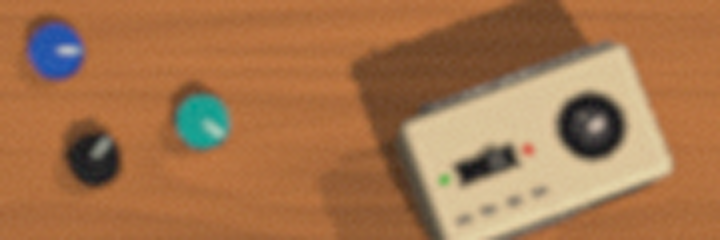

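The crop confirms the black knob at top-view pixel (283.5,229.5), with its white line pointing up and right. Green dot at about (371,235), red dot at about (392,227). Next I move over the knob to measure it with the wrist camera.

```bash
python3 - <<'E'
from h import *
print(delta([.565,.143,.2],[180,0,-70.3]))
E
```

```text
(array([45.59, 31.17,  0.29]), array([ 3.000e-02, -2.000e-02,  4.596e+01]))
```

Emit:
send_rows --plan '[[[45.6,31.2,0,0,0,46],[45.6,31.2,0,0,0,46],[45.6,31.2,0,0,0,46],[45.6,31.2,0,0,0,46],[45.6,31.2,0,0,0,46],[45.6,31.2,0,0,0,46],[45.6,31.2,0,0,0,46],[45.6,31.2,0,0,0,46]]]' --fingers 0.68

```text
clock: 0.97
tool_pos: [0.4519, 0.3283, 0.2034]
orientation: [-180.0, 0.0, -70.5]
force: [1.1, -0.0, -0.3]
opening: 0.0595
gripper_force: 0.0
```

```bash
python3 - <<'E'
from h import *
print(delta([.565,.143,.2],[180,0,-70.3]))
E
```

```text
(array([21.24, -4.49,  0.33]), array([-0.03,  0.02, -0.24]))
```

Emit:
send_rows --plan '[[[21.2,-4.5,0,0,0,0],[21.2,-4.5,0,0,0,0],[21.2,-4.5,0,0,0,0],[21.2,-4.5,0,0,0,0],[21.2,-4.5,0,0,0,0],[21.2,-4.5,0,0,0,0],[21.2,-4.5,0,0,0,0]]]'

```text
clock: 1.55
tool_pos: [0.566, 0.1429, 0.2027]
orientation: [180.0, -0.0, -70.6]
force: [-0.4, 0.7, -1.1]
opening: 0.06
gripper_force: 0.0
```

```bash
python3 - <<'E'
from h import *
o=ctrl.get_obs();print(o['tool_pos'],o['orientation'],o['joint_pos'])
w=snap('wrist','w1.png');np.save('w1.npy',w,allow_pickle=True)
print(proj(w,[.565,.143,.024]))
print(delta([.562,-.214,.215],[180,0,-70.3]))
E
```

```text
[0.5659818  0.14293439 0.2027288 ] [ 1.79967494e+02 -1.72443867e-02 -7.05743780e+01] [ 3.33614206e+01  1.20473947e+01 -1.11900660e+01  9.69219132e-03
 -6.67982416e+01 -1.39396247e+01]
[324.38816219 176.09862171]
(array([33.67, 12.27, -1.22]), array([ 0.03,  0.  , -0.21]))
```

View pics/w1.png

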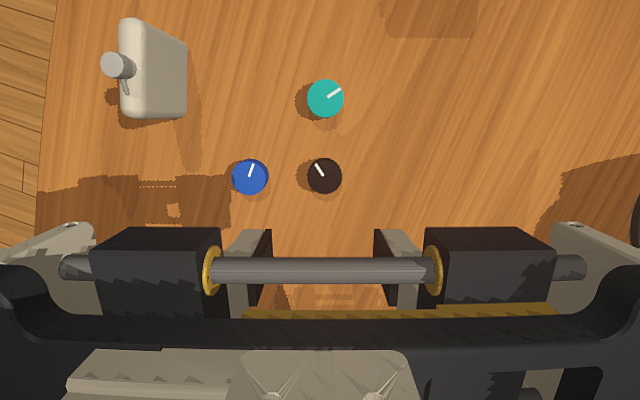

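The black knob is at (324,176), and its white line runs up and left to about (319,168). Blue is at (250,176) and teal at (325,98). Now to the radio.

Emit:
send_rows --plan '[[[33.7,12.3,-1.2,0,0,0],[33.7,12.3,-1.2,0,0,0],[33.7,12.3,-1.2,0,0,0],[33.7,12.3,-1.2,0,0,0],[33.7,12.3,-1.2,0,0,0],[33.7,12.3,-1.2,0,0,0],[33.7,12.3,-1.2,0,0,0],[33.7,12.3,-1.2,0,0,0]]]' --fingers 0.4

```text
clock: 2.27
tool_pos: [0.5627, -0.1877, 0.2147]
orientation: [-180.0, -0.0, -70.2]
force: [1.1, 0.8, -0.7]
opening: 0.0353
gripper_force: 0.0
```

Emit:
send_rows --plan '[[[4,1.5,0,0,0,0],[4,1.5,0,0,0,0],[4,1.5,0,0,0,0]]]'

```text
clock: 2.52
tool_pos: [0.5618, -0.231, 0.2138]
orientation: [180.0, 0.0, -70.5]
force: [0.6, 0.5, -0.4]
opening: 0.0354
gripper_force: 0.0
```

```bash
python3 - <<'E'
from h import *
o=ctrl.get_obs();print(o['tool_pos'],o['orientation'])
w=snap('wrist','w2.png');np.save('w2.npy',w,allow_pickle=True)
E
```

```text
[ 0.56182106 -0.23102604  0.21382753] [ 1.79976756e+02  2.14138259e-02 -7.04718522e+01]
```

View pics/w2.png

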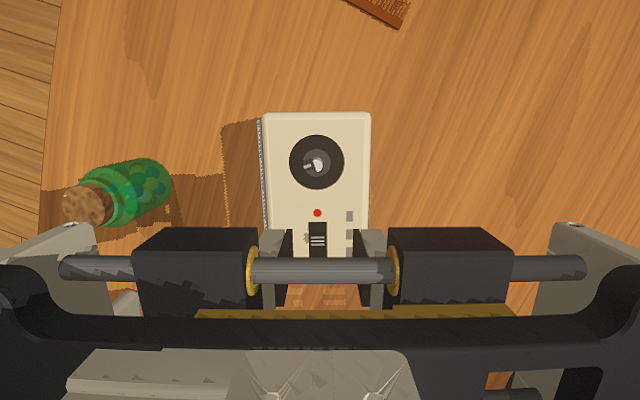

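The dial disc is centred at about (316,162), with the bright shaft in it. The red dot is at (317,213) and the slide at (317,235). I'll take a second view from about 8 cm further back.

Emit:
send_rows --plan '[[[-9,0,0,0,0,0],[-9,0,0,0,0,0],[-9,0,0,0,0,0],[-9,0,0,0,0,0],[-9,0,0,0,0,0]]]'

```text
clock: 2.98
tool_pos: [0.5321, -0.1431, 0.2149]
orientation: [-179.9, -0.0, -70.1]
force: [-0.0, -0.0, 0.3]
opening: 0.0347
gripper_force: 0.0
```

```bash
python3 - <<'E'
from h import *
o=ctrl.get_obs();print(o['tool_pos'],o['orientation'])
w3=snap('wrist','w3.png');np.save('w3.npy',w3,allow_pickle=True)
w2=np.load('w2.npy',allow_pickle=True).item()
def cents(w,lo,hi,roi,mina=8):
    h=cv2.cvtColor(w['img'],cv2.COLOR_RGB2HSV);m=cv2.inRange(h,lo,hi);x0,y0,x1,y1=roi
    k=np.zeros_like(m);k[y0:y1,x0:x1]=m[y0:y1,x0:x1]
    n,_,st,c=cv2.connectedComponentsWithStats(k)
    return [(c[i].round(1),st[i].tolist()) for i in range(1,n) if st[i][4]>=mina]
for n,w,roi in (('w2',w2,(265,100,370,226)),('w3',w3,(255,20,375,226))):
    red=cents(w,(0,170,120),(6,255,255),roi)
    red=[r for r in red]
    print(n,'red',red); print('green',cents(w,(45,100,60),(85,255,255),roi)); print('dark',cents(w,(0,0,0),(180,255,75),roi,60))
a=cv2.resize(w2['img'][115:230,255:380],None,fx=3,fy=3,interpolation=2);b=cv2.resize(w3['img'][40:235,255:380],None,fx=3,fy=3,interpolation=2)
c=np.zeros((585,750,3),np.uint8);c[:345,:375]=a;c[:,375:]=b;cv2.imwrite('pics/c2.png',c[:,:,::-1])
E
```

```text
[ 0.53210264 -0.14311336  0.21493283] [-1.79923308e+02 -1.86730893e-02 -7.00961976e+01]
w2 red [(array([317. , 212.3]), [314, 209, 7, 8, 42])]
green []
dark [(array([315.7, 161.4]), [289, 135, 55, 54, 1743]), (array([317. , 223.5]), [309, 222, 17, 4, 68])]
w3 red [(array([318.6, 121.5]), [315, 117, 8, 10, 60])]
green [(array([319.1, 191.3]), [315, 188, 9, 8, 54])]
dark [(array([318.1,  62.4]), [290, 32, 58, 62, 2086]), (array([318.6, 157.3]), [309, 133, 20, 49, 737])]
```

View pics/c2.png

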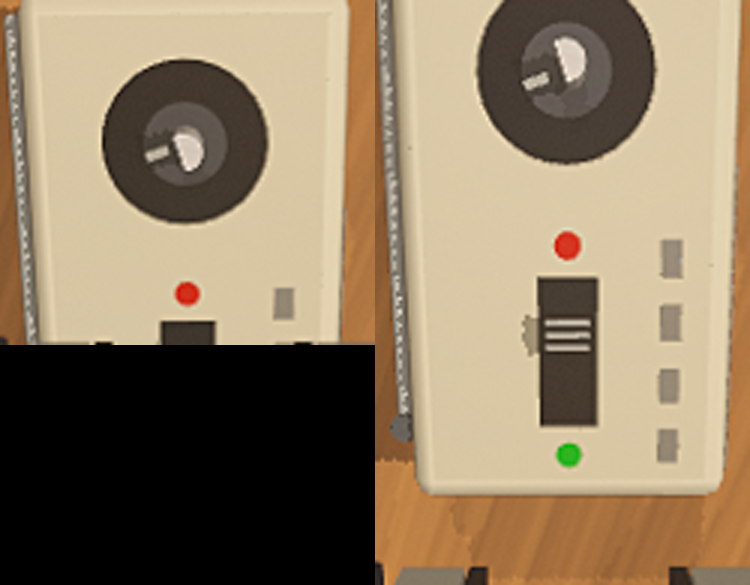

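The crop shows the whole radio top: dots, the dial with a white collar line pointing image-left, and the slide grip at about (320,152) near the red end. Triangulating.

```bash
cat > m.py <<'E'
from h import *
w2=np.load('w2.npy',allow_pickle=True).item();w3=np.load('w3.npy',allow_pickle=True).item()
def comps(w,c,r,thr):
    g=cv2.cvtColor(w['img'],cv2.COLOR_RGB2HSV);m=((g[:,:,2]>thr)&(g[:,:,1]<70)).astype(np.uint8)
    k=np.zeros_like(m);cv2.circle(k,(int(c[0]),int(c[1])),r,1,-1)
    n,l,st,ce=cv2.connectedComponentsWithStats(m&k,connectivity=4)
    return [(ce[i],st[i][4],l==i) for i in range(1,n) if st[i][4]>=6]
E
python3 - <<'E'
from m import *
def pr(n,a,b):
    p,e=tri([ray(w2,a),ray(w3,b)]);print(n,p.round(4),np.round(e,4),'onz .105',onz(w2,a,.105).round(4),onz(w3,b,.105).round(4));return p
pr('red',(317,212.3),(318.6,121.5))
D={}
for n,w,c in(('a',w2,(315.7,161.4)),('b',w3,(318.1,62.4))):
    # disc ellipse
    v=cv2.cvtColor(w['img'],cv2.COLOR_RGB2HSV)[:,:,1:];V=v[:,:,1]
    m=(V<150).astype(np.uint8);k=np.zeros_like(m);cv2.circle(k,(int(c[0]),int(c[1])),35,1,-1)
    cs,_=cv2.findContours(m&k,cv2.RETR_EXTERNAL,cv2.CHAIN_APPROX_NONE);e=cv2.fitEllipse(max(cs,key=cv2.contourArea))
    print(n,'ell',np.round(e[0],2),np.round(e[1],1));D[n]=(w,e[0])
    for ce,a,m in comps(w,c,16,120):print('   comp',ce.round(2),a)
pr('disc',D['a'][1],D['b'][1])
print('green',onz(w3,(319.1,191.3),.105).round(4))
E
```

```text
red [ 0.5603 -0.205   0.105 ] [0. 0.] onz .105 [ 0.5603 -0.205   0.105 ] [ 0.5603 -0.205   0.105 ]
a ell [316.1  161.69] [54.  54.6]
   comp [317.64 163.74] 116
   comp [306.69 165.77] 26
b ell [318.21  62.5 ] [58.6 62.7]
   comp [319.94  59.36] 127
   comp [308.37  66.51] 35
disc [ 0.5788 -0.2553  0.1055] [0. 0.] onz .105 [ 0.5788 -0.2553  0.105 ] [ 0.5788 -0.2554  0.105 ]
green [ 0.5362 -0.1391  0.105 ]
```

```bash
python3 - <<'E'
from m import *
ax=np.array([.5788,-.2553])
def pr(n,a,b):
    p,e=tri([ray(w2,a),ray(w3,b)]);d=p[:2]-ax;print(n,p.round(4),np.round(e,4),'off mm',(1000*d).round(1),'ang',np.degrees(np.arctan2(d[1],d[0])).round(1));return p
pr('D',(317.64,163.74),(319.94,59.36)); pr('line',(306.69,165.77),(308.37,66.51))
for w,c in((w2,(315.7,161.4)),(w3,(318.1,62.4))):
    cs=comps(w,c,16,120)
    dm=max(cs,key=lambda t:t[1])[2]
    pts=np.argwhere(dm)[:,::-1].astype(np.float32)
    W=np.array([onz(w,p,.124)[:2] for p in pts]);W0=W.mean(0);u,s,v=np.linalg.svd(W-W0)
    short=v[1]; print('D centroid',(W0-ax)*1e3,'normal ang',np.degrees(np.arctan2(short[1],short[0])),'extent',np.ptp((W-W0)@v.T,axis=0)*1e3)
    lm=min(cs,key=lambda t:t[1])[2];pts=np.argwhere(lm)[:,::-1]
    for z in(.106,.110,.115):
        W=np.array([onz(w,p,z)[:2] for p in pts]);W0=W.mean(0);u,s,v=np.linalg.svd(W-W0);d=W0-ax
        print(z,'line axis',np.degrees(np.arctan2(v[0][1],v[0][0])).round(1),'radial',np.degrees(np.arctan2(d[1],d[0])).round(1),np.hypot(*d)*1e3,s.round(4))
E
```

```text
D [ 0.5772 -0.2562  0.1198] [0. 0.] off mm [-1.6 -0.9] ang -151.8
line [ 0.5862 -0.2487  0.1072] [0.0002 0.0002] off mm [7.4 6.6] ang 41.9
D centroid [-1.43399938 -1.50825964] normal ang 28.025952351353045 extent [13.52240772  9.26912757]
0.106 line axis -141.7 radial 42.4 10.258378088894192 [0.0111 0.005 ]
0.11 line axis -141.7 radial 39.3 9.808435049236497 [0.011 0.005]
0.115 line axis -141.7 radial 35.0 9.291226028313565 [0.0108 0.0049]
D centroid [-1.90242513 -0.1615822 ] normal ang 40.12918863166248 extent [13.73024863  7.71994166]
0.106 line axis 39.6 radial 41.1 9.777640390287948 [0.0136 0.006 ]
0.11 line axis 39.6 radial 44.9 9.846157236005157 [0.0134 0.0059]
0.115 line axis 39.6 radial 49.5 9.989958252286327 [0.0132 0.0058]
```

```bash
python3 - <<'E'
from m import *
s=onz(w3,(319,151.7),.115);print(s, (s[:2]-[.5603,-.205])@np.array([-.344,.939]))
print(delta([.5603,-.205,.109],[180,0,-69.9]))
E
```

```text
[ 0.55033941 -0.17869879  0.115     ] 0.028123279055000415
(array([ 6.69, -0.56, 10.57]), array([-0.05, -0.02, -0.27]))
```

Emit:
send_rows --plan '[[[6.7,-0.6,3,0,0,0],[6.7,-0.6,7,0,0,0],[6.7,-0.6,7,0,0,0],[6.7,-0.6,7,0,0,0],[6.7,-0.6,9,0,0,0],[6.7,-0.6,10.2,0,0,0],[6.7,-0.6,10.6,0,0,0],[6.7,-0.6,10.6,0,0,0]]]' --fingers 0

```text
clock: 3.7
tool_pos: [0.5598, -0.2065, 0.1079]
orientation: [179.9, 0.0, -70.3]
force: [0.1, -0.0, 1.1]
opening: 0.0006
gripper_force: 0.0
```

Now push along radio +y (tool −x), expecting contact at about 8–12 mm and the stop at about 31 mm.

Emit:
send_rows --plan '[[[-0.8,0,0,0,0,0],[-1.3,0,0,0,0,0],[-1.7,0,0,0,0,0],[-2.0,0,0,0,0,0],[-2.3,0,0,0,0,0],[-2.5,0,0,0,0,0],[-2.7,0,0,0,0,0],[-2.7,0,0,0,0,0]]]'

```text
clock: 4.37
tool_pos: [0.5508, -0.1808, 0.1083]
orientation: [-180.0, 0.0, -70.3]
force: [0.5, -0.6, 0.7]
opening: 0.0007
gripper_force: 0.0
```

Emit:
send_rows --plan '[[[-0.2,0,0,0,0,0],[-0.3,0,0,0,0,0],[-0.3,0,0,0,0,0],[-0.3,0,0,0,0,0]]]'

```text
clock: 4.7
tool_pos: [0.5499, -0.1784, 0.1082]
orientation: [180.0, 0.0, -70.3]
force: [0.8, 0.9, -0.0]
opening: 0.0005
gripper_force: 0.0
```

Emit:
send_rows --plan '[[[-0.1,0,0,0,0,0],[-0.2,0,0,0,0,0],[-0.2,0,0,0,0,0],[-0.2,0,0,0,0,0]]]'

```text
clock: 5.03
tool_pos: [0.5492, -0.1764, 0.1082]
orientation: [180.0, -0.0, -70.3]
force: [-0.0, -0.4, 0.7]
opening: 0.0006
gripper_force: 0.0
```

Emit:
send_rows --plan '[[[-0.1,0,0,0,0,0],[-0.2,0,0,0,0,0],[-0.2,0,0,0,0,0],[-0.2,0,0,0,0,0]]]'

```text
clock: 5.37
tool_pos: [0.5485, -0.1745, 0.1082]
orientation: [-180.0, -0.0, -70.3]
force: [0.4, -1.4, 0.2]
opening: 0.0003
gripper_force: 0.0
```

Emit:
send_rows --plan '[[[-0.1,0,0,0,0,0],[-0.2,0,0,0,0,0],[-0.2,0,0,0,0,0],[-0.2,0,0,0,0,0]]]'

```text
clock: 5.7
tool_pos: [0.5479, -0.1726, 0.1082]
orientation: [-180.0, -0.0, -70.3]
force: [0.6, -0.6, 0.4]
opening: 0.0005
gripper_force: 0.0
```

Emit:
send_rows --plan '[[[-0.1,0,0,0,0,0],[-0.2,0,0,0,0,0],[-0.2,0,0,0,0,0],[-0.2,0,0,0,0,0]]]'

```text
clock: 6.03
tool_pos: [0.5471, -0.1707, 0.1082]
orientation: [180.0, -0.0, -70.3]
force: [0.2, 0.1, 0.2]
opening: 0.0003
gripper_force: 0.0
```

```bash
python3 - <<'E'
from h import *
s=snap('side');a=cv2.resize(s['img'][185:315,300:420],None,fx=4.5,fy=4.5,interpolation=2);cv2.imwrite('pics/c3.png',a[:,:,::-1])
print(ctrl.get_obs()['force'])
E
```

```text
[-0.59221977  0.06294851 -0.66552462]
```

View pics/c3.png

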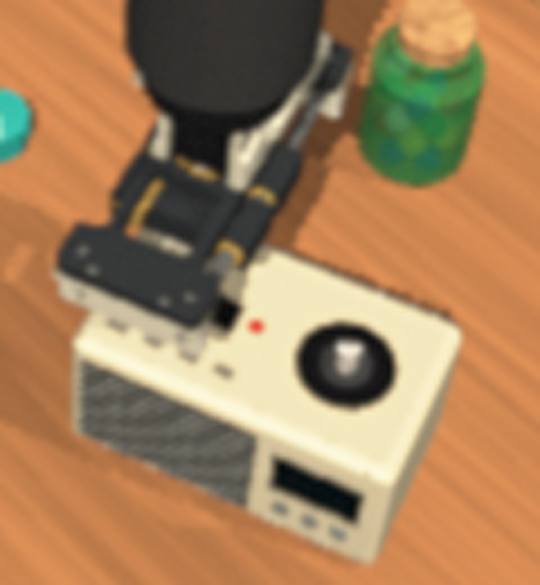

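The crop shows the gripper down in the slot at about (200,320), with the red dot visible behind it. The slide grip is hidden. No stop force yet, so I keep pushing in small steps.

Emit:
send_rows --plan '[[[-0.1,0,0,0,0,0],[-0.2,0,0,0,0,0],[-0.2,0,0,0,0,0],[-0.2,0,0,0,0,0]]]'

```text
clock: 6.42
tool_pos: [0.5465, -0.1689, 0.1083]
orientation: [-180.0, -0.0, -70.3]
force: [-1.2, -0.4, 0.2]
opening: 0.0006
gripper_force: 0.0
```

Emit:
send_rows --plan '[[[-0.1,0,0,0,0,0],[-0.2,0,0,0,0,0],[-0.2,0,0,0,0,0],[-0.2,0,0,0,0,0]]]'

```text
clock: 6.75
tool_pos: [0.5458, -0.167, 0.1082]
orientation: [-180.0, -0.0, -70.3]
force: [0.2, -0.8, 0.7]
opening: 0.0001
gripper_force: 0.0
```

The finger is past where the stop should have been felt. I'll lift and look.

Emit:
send_rows --plan '[[[0,0,-3,0,0,0],[0,0,-6,0,0,0],[-3,0,-9,0,0,0],[-4,0,-10.5,0,0,0],[-4,0,-10.5,0,0,0],[-4,0,-10.5,0,0,0]]]'

```text
clock: 7.25
tool_pos: [0.5329, -0.1287, 0.2146]
orientation: [-179.8, -0.0, -70.3]
force: [0.0, 0.0, 0.2]
opening: 0.0006
gripper_force: 0.0
```

```bash
python3 - <<'E'
from h import *
print(ctrl.get_obs()['tool_pos'])
w=snap('wrist');np.save('w4.npy',w,allow_pickle=True)
yh=np.array([-.344,.939,0]);c=np.r_[.5603,-.205,.115]
for y in (32,54): print(y,proj(w,c+yh*(y-8)*.001))
a=cv2.resize(w['img'][20:220,250:390],None,fx=3,fy=3,interpolation=2);cv2.imwrite('pics/c4.png',a[:,:,::-1])
E
```

```text
[ 0.53289416 -0.12874239  0.21456591]
32 [324.4938819  133.42044222]
54 [324.60856914 156.57984891]
```

View pics/c4.png

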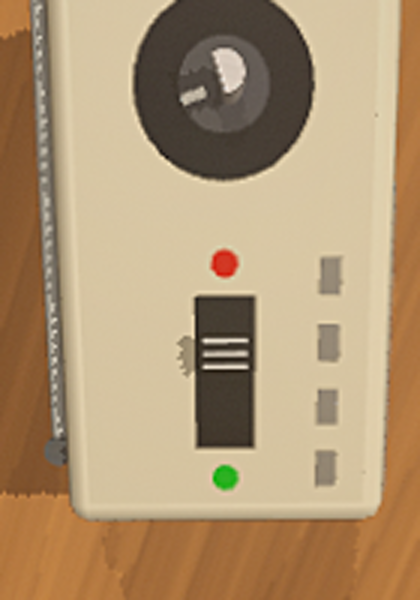

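```bash
python3 - <<'E'
from h import *
w3=np.load('w3.npy',allow_pickle=True).item();w4=np.load('w4.npy',allow_pickle=True).item()
yh=np.array([-.344,.939,0]);c=np.r_[.5603,-.205,.115];R_=[]
for w,(u,v) in((w3,(319,152)),(w4,(325,138))):
    g=w['img'].min(2)[v-14:v+15,u-6:u+7].astype(float);m=g>110;yy,xx=np.nonzero(m)
    p=(u-6+xx.mean(),v-14+yy.mean());R_.append(ray(w,p));print(p,m.sum(),'rows',sorted(set((yy+v-14).tolist())),[((onz(w,p,z)-c)@yh*1e3+8).round(1) for z in (.107,.115)])
p,e=tri(R_);print(p,e,(p-c)@yh*1e3+8)
s=snap('side');print(proj(s,[.5471,-.1707,.108]))
E
```

```text
(np.float64(319.0), np.float64(151.5)) 78 rows [147, 148, 151, 152, 155, 156] [np.float64(36.9), np.float64(35.9)]
(np.float64(324.77142857142854), np.float64(137.8)) 70 rows [133, 134, 137, 138, 141, 142] [np.float64(36.7), np.float64(36.1)]
[ 0.55030543 -0.17846189  0.11138757] [np.float64(1.1168326984392574e-06), np.float64(1.1168326985476497e-06)] 36.357418899245715
[343.24881585 251.07947384]
```

The slide is unmoved at y ≈ 36 mm, so the fingertips missed it, presumably because they stand higher than assumed. I'll feel for the radio top with the shut fingers at y ≈ 10 mm.

```bash
python3 - <<'E'
from h import *
print(delta([.5596,-.203,.106],[180,0,-69.9]))
E
```

```text
(array([ 7.87, -0.13, 10.66]), array([ 0.04,  0.03, -0.43]))
```

Emit:
send_rows --plan '[[[7.9,-0.1,3,0,0,0],[7.9,-0.1,6,0,0,0],[7.9,-0.1,7.5,0,0,0],[7.9,-0.1,8.5,0,0,0],[7.9,-0.1,9.5,0,0,0],[7.9,-0.1,10.2,0,0,0],[7.9,-0.1,10.5,0,0,0],[7.9,-0.1,10.6,0,0,0]]]'

```text
clock: 8.02
tool_pos: [0.5601, -0.2029, 0.1075]
orientation: [-180.0, -0.0, -70.3]
force: [-0.0, -0.4, -0.6]
opening: 0.0006
gripper_force: 0.0
```

Emit:
send_rows --plan '[[[0,0,0.1,0,0,0],[0,0,0.1,0,0,0],[0,0,0.1,0,0,0]]]'

```text
clock: 8.27
tool_pos: [0.5604, -0.2031, 0.1072]
orientation: [-179.9, -0.0, -70.3]
force: [0.7, -0.2, 0.0]
opening: 0.0005
gripper_force: 0.0
```

```bash
python3 - <<'E'
from h import *
o=ctrl.get_obs();print(o['tool_pos'],o['force'])
s=snap('side');np.save('s5.npy',s,allow_pickle=True);print(proj(s,o['tool_pos']),proj(s,o['tool_pos']+[0,0,.02]))
w=snap('wrist');a=cv2.resize(s['img'][205:305,300:400],None,fx=5,fy=5,interpolation=2);a=np.vstack([a[:300],cv2.resize(w['img'][60:260,240:400],(500,500))[:300]]) if 0 else a
cv2.imwrite('pics/c5.png',a[:,:,::-1])
E
```

```text
[ 0.56043846 -0.20313299  0.10723093] [ 0.73389004 -0.22533123  0.041981  ]
[356.38790284 256.3220606 ] [357.00779918 251.77090035]
```

View pics/c5.png

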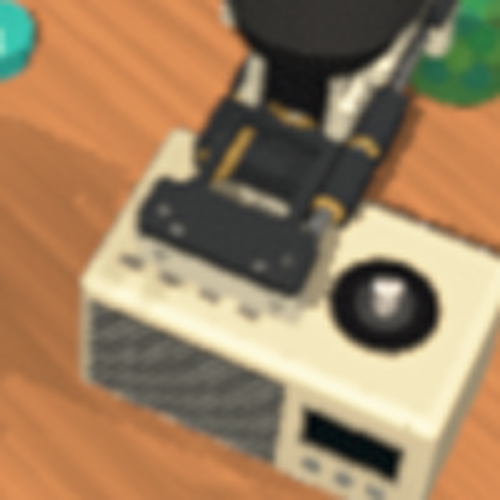

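The crop shows the gripper on the slide line beside the dial, with the tips hidden behind its bracket at about (230,240). I continue lowering by feel.

Emit:
send_rows --plan '[[[0,0,0.1,0,0,0],[0,0,0.2,0,0,0],[0,0,0.2,0,0,0]]]'

```text
clock: 8.62
tool_pos: [0.5598, -0.2034, 0.1041]
orientation: [180.0, 0.0, -70.3]
force: [-0.3, 0.8, 0.5]
opening: 0.0003
gripper_force: 0.0
```

Emit:
send_rows --plan '[[[0,0,0.1,0,0,0],[0,0,0.15,0,0,0],[0,0,0.15,0,0,0]]]'

```text
clock: 8.87
tool_pos: [0.5598, -0.2034, 0.1025]
orientation: [180.0, 0.0, -70.3]
force: [1.2, 0.3, -0.1]
opening: 0.0007
gripper_force: 0.0
```

Emit:
send_rows --plan '[[[0,0,0.1,0,0,0],[0,0,0.15,0,0,0],[0,0,0.15,0,0,0]]]'

```text
clock: 9.12
tool_pos: [0.5598, -0.2034, 0.101]
orientation: [180.0, 0.0, -70.3]
force: [-0.3, -0.1, 0.2]
opening: 0.0005
gripper_force: 0.0
```

Emit:
send_rows --plan '[[[0,0,0.1,0,0,0],[0,0,0.15,0,0,0],[0,0,0.15,0,0,0]]]'

```text
clock: 9.37
tool_pos: [0.5598, -0.2034, 0.0996]
orientation: [180.0, 0.0, -70.3]
force: [0.3, -1.0, 0.2]
opening: 0.0004
gripper_force: 0.0
```

Emit:
send_rows --plan '[[[0,0,0.1,0,0,0],[0,0,0.15,0,0,0],[0,0,0.15,0,0,0]]]'

```text
clock: 9.62
tool_pos: [0.5598, -0.2034, 0.098]
orientation: [180.0, 0.0, -70.3]
force: [0.0, 0.8, 0.7]
opening: 0.0005
gripper_force: 0.0
```

Emit:
send_rows --plan '[[[0,0,0.1,0,0,0],[0,0,0.15,0,0,0],[0,0,0.15,0,0,0]]]'

```text
clock: 9.87
tool_pos: [0.5598, -0.2034, 0.0965]
orientation: [180.0, 0.0, -70.3]
force: [0.3, 0.2, -0.0]
opening: 0.0003
gripper_force: 0.0
```

The tips clearly end short of the TCP. The pad gap in the wrist views also suggests this, by about 15–20 mm. I continue the guarded descent.

Emit:
send_rows --plan '[[[0,0,0.1,0,0,0],[0,0,0.2,0,0,0],[0,0,0.25,0,0,0],[0,0,0.25,0,0,0]]]'

```text
clock: 10.2
tool_pos: [0.5597, -0.2034, 0.094]
orientation: [180.0, 0.0, -70.3]
force: [0.1, -1.1, -0.2]
opening: 0.0005
gripper_force: 0.0
```

Emit:
send_rows --plan '[[[0,0,0.1,0,0,0],[0,0,0.2,0,0,0],[0,0,0.2,0,0,0]]]'

```text
clock: 10.45
tool_pos: [0.5598, -0.2034, 0.092]
orientation: [180.0, 0.0, -70.3]
force: [0.5, 0.2, 0.1]
opening: 0.0008
gripper_force: 0.0
```

Emit:
send_rows --plan '[[[0,0,0.1,0,0,0],[0,0,0.2,0,0,0],[0,0,0.2,0,0,0]]]'

```text
clock: 10.7
tool_pos: [0.5598, -0.2034, 0.09]
orientation: [180.0, 0.0, -70.3]
force: [0.4, 0.8, -0.2]
opening: 0.0003
gripper_force: 0.0
```

```bash
python3 - <<'E'
from h import *
w=snap('wrist');o=ctrl.get_obs();np.save('w5.npy',w,allow_pickle=True)
print(proj(w,o['tool_pos']),proj(w,o['tool_pos']+[0,0,.019]))
T=R.from_euler('xyz',o['orientation'],degrees=True)
g=cv2.cvtColor(w['img'],cv2.COLOR_RGB2GRAY)
for r in range(160,262,4): print(r,g[r,282:366:4])
w1=np.load('w1.npy',allow_pickle=True).item();g=cv2.cvtColor(w1['img'],cv2.COLOR_RGB2GRAY)
for r in range(224,280,6): print(r,g[r,240:290:2],g[r,360:420:3])
E
```

```text
[324.62962544 229.0334884 ] [324.83896471 240.8080236 ]
160 [ 53  51  52  51  49  56  50  62  67  61  51 208 203 203  81  83  86  52
  51  54  54]
164 [ 50  51  52  50  51  45  61  85  84  83  75 132  77  74  82  85  47  52
  52  52  54]
168 [46 50 51 49 49 48 48 83 81 81 79 72 73 74 76 47 50 49 50 53 54]
172 [150  50  52  49  48  47  48  49  53  82  83  72  75  68  47  48  48  51
  53  54  53]
176 [199  37  48  47  50  48  48  46  50  48  48  45  45  47  49  52  50  51
  51  50  48]
180 [198 203  37  50  49  49  46  46  47  47  47  47  45  50  47  47  49  50
  51  48 179]
184 [198 199 203  37  47  48  45  48  46  44  47  44  45  47  46  47  49  50
  45 181 198]
188 [197 198 197 202  63  45  45  45  46  46  45  48  46  46  48  48  50  35
 212 199 198]
192 [198 197 196 197 197 207  43  44  45  47  46  47  46  47  47  37 179 198
 197 199 203]
196 [208 197 197 197 197 197 197 203 180 126  99  73 109 148 211 204 198 194
 134 136 141]
200 [135 197 197 196 198 202 198 189 195 130 193 201 195 137 139 140 138 139
 140 141 141]
204 [199 198 197 195 132 140 138 138 140 140 140 138 140 141 140 
[... 2431 characters left out ...]
 74 76 76 75 76 76 77 77 77 77 76 74 72 78 77 73 74 76 80 75 76
 78] [76 75 75 77 75 77 75 74 76 76 74 75 75 75 76 74 74 74 61 66]
266 [105 104 104 105 104 104 106 105 106 105 105 105 106 107 105 106 105 105
 105 105 105 106 105 106 105] [105 107 105 105 105 106 104 106 104 104 104 103 103 103 103 104 103 102
 102 104]
272 [108 110 107 108 111 110 109 111 111 111 111 112 112 113 113 113 112 113
 114 113 115 114 115 114 115] [117 118 118 116 115 114 115 114 114 113 114 114 113 113 112 111 110 112
 111 110]
278 [111 111 108 111 111 110 111 110 110 111 111 111 111 111 111 111 112 111
 112 110 112 111 111 112 112] [113 113 111 111 113 114 112 112 112 112 112 111 109 110 110 109 109 110
 109 110]
```

Emit:
send_rows --plan '[[[0,0,0.1,0,0,0],[0,0,0.2,0,0,0],[0,0,0.2,0,0,0]]]'

```text
clock: 11.0
tool_pos: [0.5597, -0.2034, 0.088]
orientation: [180.0, 0.0, -70.3]
force: [-0.2, -0.6, 0.1]
opening: 0.0005
gripper_force: 0.0
```

Emit:
send_rows --plan '[[[0,0,0.1,0,0,0],[0,0,0.15,0,0,0],[0,0,0.15,0,0,0]]]'

```text
clock: 11.25
tool_pos: [0.5598, -0.2034, 0.0865]
orientation: [180.0, 0.0, -70.3]
force: [0.5, -0.4, 0.2]
opening: 0.0005
gripper_force: 0.0
```

Emit:
send_rows --plan '[[[0,0,0.1,0,0,0],[0,0,0.15,0,0,0],[0,0,0.15,0,0,0]]]'

```text
clock: 11.5
tool_pos: [0.5598, -0.2034, 0.085]
orientation: [180.0, 0.0, -70.3]
force: [-1.4, 0.2, -0.1]
opening: 0.0002
gripper_force: 0.0
```

```bash
python3 - <<'E'
from h import *
w=snap('wrist');o=ctrl.get_obs()
V=cv2.cvtColor(w['img'],cv2.COLOR_RGB2HSV)[:,:,2]
c=proj(w,[.5788,-.2553,.1055]);print('disc expected',c,'cam z',np.array(w['pose'])[2,3])
m=(V<120).astype(np.uint8);m[215:]=0;k=np.zeros_like(m);cv2.circle(k,tuple(int(x) for x in c),75,1,-1)
cs,_=cv2.findContours(m&k,cv2.RETR_EXTERNAL,cv2.CHAIN_APPROX_NONE);cc=max(cs,key=cv2.contourArea);e=cv2.fitEllipse(cc);print(e,cv2.boundingRect(cc))
a=np.r_[.5788,-.2553,.1055];xh=np.array([.939,.344,0])*.028
print('expected width',proj(w,a-xh),proj(w,a+xh))
g=cv2.cvtColor(w['img'],cv2.COLOR_RGB2GRAY)
for r in range(216,236,2): print(r,g[r,290:356:3])
print(w['img'][212,320],w['img'][212,380],w['img'][228,322])
E
```

```text
disc expected [324.35825178 149.2941207 ] cam z 0.26639455332035605
((324.7451477050781, 148.27879333496094), (99.74090576171875, 99.98628997802734), 11.004655838012695) (275, 98, 101, 101)
expected width [375.17001687 148.96962486] [273.58265301 149.77171528]
216 [140 139 141 140 139 139 140 138 139 139 139 138 138 140 139 139 140 138
 140 139 139 140]
218 [140 139 140 140 140 139 140 139 140 139 139 138 139 140 140 139 138 140
 140 139 140 140]
220 [134 137 139 140 138 140 139 138 139 140 140 139 139 138 138 139 139 139
 138 139 140 139]
222 [206 132 139 139 138 139 139 140 140 139 140 140 140 139 139 138 138 138
 140 139 139 140]
224 [193 137 139 140 141 138 140 138 139 139 139 138 140 139 139 139 139 140
 139 139 139 140]
226 [133 137 136 136 136 136 136 141 138 140 139 140 140 138 140 131 137 137
 137 137 137 136]
228 [ 39  35  39  38  35  35  35 144 137 132 134 136 135 135 138  47  36  36
  38  35  37  38]
230 [ 45  44  43  44  42  44  40 125 118  32  32  88  31  77 116  47  45  45
  46  45  43  44]
232 [ 46  43  42  43  44  43  42 128 120  37  36  83  40  73 119  45  44  42
  43  44  46  42]
234 [ 45  43  42  44  41  41  42 127 122  37  39  50  38  60 119  45  44  44
  41  43  46  45]
[154 139 109] [171 153 122] [151 136 106]
```

The tip edge in the image also agrees with a tip about 20 mm behind the TCP, so contact should be imminent.

Emit:
send_rows --plan '[[[0,0,0.1,0,0,0],[0,0,0.1,0,0,0],[0,0,0.1,0,0,0]]]'

```text
clock: 11.8
tool_pos: [0.5598, -0.2034, 0.0842]
orientation: [180.0, 0.0, -70.3]
force: [0.6, 0.2, 0.9]
opening: 0.0004
gripper_force: 0.0
```

Emit:
send_rows --plan '[[[0,0,0.1,0,0,0],[0,0,0.1,0,0,0],[0,0,0.1,0,0,0]]]'

```text
clock: 12.05
tool_pos: [0.5598, -0.2034, 0.0832]
orientation: [180.0, 0.0, -70.3]
force: [0.0, 0.0, 0.1]
opening: -0.0
gripper_force: 0.0
```

Emit:
send_rows --plan '[[[0,0,0.1,0,0,0],[0,0,0.1,0,0,0],[0,0,0.1,0,0,0]]]'

```text
clock: 12.3
tool_pos: [0.5598, -0.2034, 0.0821]
orientation: [180.0, 0.0, -70.3]
force: [0.6, 0.1, -0.3]
opening: 0.0008
gripper_force: 0.0
```

Emit:
send_rows --plan '[[[0,0,0.1,0,0,0],[0,0,0.15,0,0,0],[0,0,0.15,0,0,0]]]'

```text
clock: 12.55
tool_pos: [0.56, -0.2035, 0.0818]
orientation: [-180.0, -0.0, -70.3]
force: [-2.8, 1.2, 8.1]
opening: 0.0006
gripper_force: 4.4
```

Emit:
send_rows --plan '[[[0,0,0.1,0,0,0],[0,0,0.15,0,0,0],[0,0,0.15,0,0,0]]]'

```text
clock: 12.8
tool_pos: [0.56, -0.2035, 0.0817]
orientation: [-180.0, -0.1, -70.3]
force: [-7.4, 4.1, 19.4]
opening: 0.0006
gripper_force: 9.8
```

Emit:
send_rows --plan '[[[0,0,0.1,0,0,0],[0,0,0.15,0,0,0],[0,0,0.15,0,0,0]]]'

```text
clock: 13.05
tool_pos: [0.5601, -0.2035, 0.0817]
orientation: [-179.9, -0.1, -70.3]
force: [-11.7, 6.4, 30.5]
opening: 0.0004
gripper_force: 15.3
```

Contact is found at TCP z 0.0818, so the real tips are 23 mm behind the reported TCP. I raise 3 mm clear, then push the slide.

Emit:
send_rows --plan '[[[0,0,-0.4,0,0,0],[0,0,-0.75,0,0,0],[0,0,-0.75,0,0,0],[0,0,-0.75,0,0,0]]]'

```text
clock: 13.38
tool_pos: [0.5599, -0.2034, 0.0851]
orientation: [-180.0, 0.0, -70.3]
force: [1.0, -1.1, 0.3]
opening: 0.0008
gripper_force: 0.0
```

Emit:
send_rows --plan '[[[-0.6,0,0,0,0,0],[-1.0,0,0,0,0,0],[-1.4,0,0,0,0,0],[-1.8,0,0,0,0,0],[-2.1,0,0,0,0,0],[-2.4,0,0,0,0,0],[-2.4,0,0,0,0,0],[-2.4,0,0,0,0,0]]]'

```text
clock: 14.05
tool_pos: [0.552, -0.1805, 0.0854]
orientation: [-180.0, 0.0, -70.3]
force: [-0.0, 0.2, -0.5]
opening: 0.0001
gripper_force: 0.0
```

Emit:
send_rows --plan '[[[-0.1,0,0,0,0,0],[-0.2,0,0,0,0,0],[-0.3,0,0,0,0,0],[-0.3,0,0,0,0,0]]]'

```text
clock: 14.38
tool_pos: [0.551, -0.178, 0.0854]
orientation: [-180.0, -0.0, -70.3]
force: [0.6, -1.2, -0.2]
opening: 0.0002
gripper_force: 0.6
```

Emit:
send_rows --plan '[[[-0.1,0,0,0,0,0],[-0.2,0,0,0,0,0],[-0.2,0,0,0,0,0]]]'

```text
clock: 14.63
tool_pos: [0.5507, -0.177, 0.0855]
orientation: [-180.0, -0.1, -70.3]
force: [2.9, -7.4, -1.3]
opening: 0.0006
gripper_force: 3.8
```

Emit:
send_rows --plan '[[[-0.1,0,0,0,0,0],[-0.2,0,0,0,0,0],[-0.2,0,0,0,0,0]]]'

```text
clock: 14.88
tool_pos: [0.5507, -0.1766, 0.0857]
orientation: [-180.0, -0.2, -70.3]
force: [5.4, -15.3, -5.0]
opening: 0.0004
gripper_force: 8.0
```

Emit:
send_rows --plan '[[[-0.05,0,0,0,0,0],[-0.1,0,0,0,0,0],[-0.1,0,0,0,0,0]]]'

```text
clock: 15.13
tool_pos: [0.5506, -0.1763, 0.0858]
orientation: [-180.0, -0.3, -70.3]
force: [5.3, -19.6, -6.6]
opening: 0.0001
gripper_force: 10.0
```

End stop is felt (about 20 N). Back off, lift, and check the slide.

Emit:
send_rows --plan '[[[0.8,0,0,0,0,0],[0.8,0,-4,0,0,0],[-2,0,-8,0,0,0],[-5,0,-11,0,0,0],[-5,0,-13,0,0,0],[-5,0,-13,0,0,0],[-5,0,-13,0,0,0]]]' --fingers 0

```text
clock: 15.72
tool_pos: [0.533, -0.1254, 0.217]
orientation: [-179.8, -0.0, -70.3]
force: [0.4, -0.6, -1.4]
opening: 0.0005
gripper_force: 0.0
```

```bash
python3 - <<'E'
from h import *
o=ctrl.get_obs();print(o['tool_pos'],o['clock'])
w=snap('wrist');np.save('w6.npy',w,allow_pickle=True)
yh=np.array([-.344,.939,0]);c=np.r_[.5603,-.205,.115]
g=w['img'].min(2)
for y in range(24,66,2):
    u,v=proj(w,c+yh*(y-8)*.001).round().astype(int);print(y,g[v,u-2:u+3].mean().round(),end='; ')
s=w
# knob from w1
w1=np.load('w1.npy',allow_pickle=True).item()
im=w1['img'];V=im.max(2);m=(V<90).astype(np.uint8);k=np.zeros_like(m);cv2.circle(k,(324,176),26,1,-1)
cs,_=cv2.findContours(m&k,cv2.RETR_EXTERNAL,cv2.CHAIN_APPROX_NONE);cc=max(cs,key=cv2.contourArea);e=cv2.fitEllipse(cc);print('\n',e)
p=onz(w1,e[0],.014);print('knob',p)
mm=((im.min(2)>120)&(k>0)&(np.hypot(*(np.indices(m.shape)[::-1]-np.array(e[0])[:,None,None]))<17));yy,xx=np.nonzero(mm)
W=np.array([onz(w1,q,.024)[:2] for q in zip(xx,yy)]);W0=W.mean(0);u,sv,vt=np.linalg.svd(W-W0);ct=onz(w1,e[0],.024)[:2]
print('mark',W0,len(W),'ax',np.degrees(np.arctan2(vt[0][1],vt[0][0])),'rad',np.degrees(np.arctan2(*(W0-p[:2])[::-1])),sv)
print(delta([.565,.143,.2],[180,0,-70.3]))
E
```

```text
[ 0.53298013 -0.12541772  0.21704428] 15.7167
24 50.0; 26 50.0; 28 49.0; 30 51.0; 32 50.0; 34 49.0; 36 49.0; 38 48.0; 40 48.0; 42 48.0; 44 48.0; 46 48.0; 48 32.0; 50 198.0; 52 28.0; 54 197.0; 56 28.0; 58 168.0; 60 28.0; 62 43.0; 64 41.0; 
 ((324.00091552734375, 175.52694702148438), (33.38764572143555, 35.14599609375), 179.347412109375)
knob [0.56498553 0.14435698 0.014     ]
mark [0.57449781 0.13708997] 44 ax 142.9327379431194 rad -37.37839071682442 [0.03457018 0.00749281]
(array([-24.19, -12.14,   1.56]), array([-0.06,  0.03, -0.02]))
```

The slide's stripes are now centred at y ≈ 54 mm, so the joint is at 22 mm, fully at the green end. The knob is at (0.565, 0.144) with its flat at about −37°. The shaft flat is at about 41°.

Emit:
send_rows --plan '[[[-24.3,-12.2,0,0,0,29.7],[-24.3,-12.2,0,0,0,29.7],[-24.3,-12.2,0,0,0,29.7],[-24.3,-12.2,0,0,0,29.7],[-24.3,-12.2,2,0,0,29.7],[-24.3,-12.2,4.7,0,0,29.7],[-24.3,-12.2,4.7,0,0,29.7],[-24.3,-12.2,4.7,0,0,29.7]]]' --fingers 0.7

```text
clock: 16.43
tool_pos: [0.5637, 0.1472, 0.1626]
orientation: [179.7, -0.2, -99.9]
force: [0.5, -0.9, -1.3]
opening: 0.0481
gripper_force: 0.0
```

Emit:
send_rows --plan '[[[0,0,0,0,0,0],[0,0,0,0,0,0],[0,0,0,0,0,0]]]'

```text
clock: 16.68
tool_pos: [0.5654, 0.1426, 0.168]
orientation: [180.0, -0.0, -100.1]
force: [-0.2, -0.7, 0.2]
opening: 0.0604
gripper_force: 0.0
```

```bash
cat > k.py <<'E'
from h import *
def knob(w,guess):
    im=w['img'];u0=proj(w,guess);u=u0.astype(int);V=im.max(2);m=(V<90).astype(np.uint8);m[int(222):]=0
    k=np.zeros_like(m);cv2.circle(k,(int(u[0]),int(u[1])),34,1,-1);n,l,st,ce=cv2.connectedComponentsWithStats(m&k)
    i=1+np.argmax(st[1:,4]);cs,_=cv2.findContours((l==i).astype(np.uint8),cv2.RETR_EXTERNAL,cv2.CHAIN_APPROX_NONE);e=cv2.fitEllipse(cv2.convexHull(max(cs,key=cv2.contourArea)))
    c=np.array(e[0]);ii=np.indices(m.shape)[::-1]
    mm=(im.min(2)>120)&(np.hypot(ii[0]-c[0],ii[1]-c[1])<min(e[1])/2);yy,xx=np.nonzero(mm)
    return e,np.c_[xx,yy]
E
python3 - <<'E'
from k import *
o=ctrl.get_obs();print(o['tool_pos'],o['orientation'])
w=snap('wrist');w1=np.load('w1.npy',allow_pickle=True).item();np.save('w7.npy',w,allow_pickle=True)
G=[.565,.1444,.015];rs=[];ms=[]
for q in(w1,w):
    e,mk=knob(q,G);print(np.round(e[0],1),np.round(e[1],1),len(mk),proj(q,G).round(1));rs.append(ray(q,e[0]));ms.append(ray(q,mk.mean(0)))
    W=np.array([onz(q,x,.024)[:2] for x in mk]);W0=W.mean(0);vt=np.linalg.svd(W-W0)[2]
    print('c@.014',onz(q,e[0],.014).round(4),'mark',W0.round(4),'ax',np.degrees(np.arctan2(vt[0][1],vt[0][0])))
c,ee=tri(rs);m,me=tri(ms);print('knob',c.round(4),ee,'mark',m.round(4),me)
print(delta([.565,.1444,-.018],[180,0,-100]))
E
```

```text
[0.56539108 0.14256544 0.16802704] [ 1.79969977e+02 -3.48561825e-02 -1.00090313e+02]
[324.  175.5] [34.2 35.7] 44 [324.  175.7]
c@.014 [0.565  0.1444 0.014 ] mark [0.5745 0.1371] ax 142.9327379431194
[324.3 180.6] [37.8 39.5] 49 [324.2 180.9]
c@.014 [0.5649 0.1443 0.014 ] mark [0.574  0.1371] ax 142.6574095012639
knob [0.5649 0.1446 0.0126] [np.float64(2.4903339551442754e-05), np.float64(2.4903339551413657e-05)] mark [0.5743 0.1379 0.0196] [np.float64(5.865450849726467e-05), np.float64(5.865450849725709e-05)]
(array([-0.18,  0.1 , 18.65]), array([-0.01,  0.  , -0.11]))
```

Measurements agree: knob centre (0.565, 0.1444), mid-height about 13 mm, flat at −37.2°. Descend and grip.

Emit:
send_rows --plan '[[[-0.2,0.1,4,0,0,0],[-0.2,0.1,8,0,0,0],[-0.2,0.1,12,0,0,0],[-0.2,0.1,15,0,0,0],[-0.2,0.1,17,0,0,0],[-0.2,0.1,18,0,0,0],[-0.2,0.1,18.5,0,0,0],[-0.2,0.1,18.5,0,0,0]]]'

```text
clock: 17.4
tool_pos: [0.5651, 0.1452, -0.0167]
orientation: [180.0, -0.0, -100.1]
force: [-1.0, 0.2, 0.4]
opening: 0.0614
gripper_force: 0.0
```

Emit:
send_rows --plan '[[[0,0,0,0,0,0],[0,0,0,0,0,0],[0,0,0,0,0,0],[0,0,0,0,0,0],[0,0,0,0,0,0],[0,0,0,0,0,0]]]' --fingers 0.3

```text
clock: 17.9
tool_pos: [0.5654, 0.1463, -0.0154]
orientation: [-179.9, 0.1, -100.0]
force: [-2.4, -0.3, 7.3]
opening: 0.0433
gripper_force: 30.0
```

Force in z suggests the tips moved down onto the counter as they closed. I'll re-grip 5 mm higher so the tips stay clear of the radio when pressed.

Emit:
send_rows --plan '[[[0,0,0,0,0,0],[0,0,0,0,0,0],[0,0,-0.5,0,0,0],[0,0,-0.5,0,0,0],[0,0,-0.5,0,0,0]]]' --fingers 0.68

```text
clock: 18.32
tool_pos: [0.5651, 0.146, -0.0114]
orientation: [-180.0, 0.0, -100.0]
force: [-0.2, -0.8, -1.3]
opening: 0.0591
gripper_force: 0.0
```

Emit:
send_rows --plan '[[[0,0,0,0,0,0],[0,0,0,0,0,0],[0,0,0,0,0,0],[0,0,0,0,0,0],[0,0,0,0,0,0],[0,0,0,0,0,0]]]' --fingers 0.3

```text
clock: 18.82
tool_pos: [0.5647, 0.1458, -0.0119]
orientation: [180.0, -0.0, -100.0]
force: [0.4, 0.7, -0.3]
opening: 0.0434
gripper_force: 30.0
```

Emit:
send_rows --plan '[[[0,0,-3,0,0,0],[0,0,-7,0,0,0],[0,0,-11,0,0,0],[0,0,-15,0,0,0],[0,0,-17,0,0,0],[0,0,-17,0,0,0],[0,0,-17,0,0,0]]]'

```text
clock: 19.4
tool_pos: [0.5653, 0.1463, 0.1598]
orientation: [-179.9, 0.1, -100.0]
force: [-0.4, -0.4, -1.5]
opening: 0.043
gripper_force: 30.0
```

```bash
python3 - <<'E'
from h import *
o=ctrl.get_obs();print(o['tool_pos'],o['orientation'],o['opening'],o['joint_pos'].round(1))
print(delta([.5776,-.2548,.155],[180,0,-22.3]))
w=snap('wrist');np.save('w8.npy',w,allow_pickle=True)
T=R.from_euler('xyz',o['orientation'],degrees=True)
f=lambda x,y,d: proj(w,T.apply([x,y,-d])+o['tool_pos'])
print('top centre',f(.0013,0,.036),'mark',f(.0013+.018*.457,-.018*.89,.036))
m=(w['img'].min(2)>150);m[:215]=0;m[262:]=0;m[:,:270]=0;m[:,375:]=0
n,l,st,ce=cv2.connectedComponentsWithStats(m.astype(np.uint8));print([(ce[i].round(1),st[i].tolist()) for i in range(1,n) if st[i][4]>3])
a=cv2.resize(w['img'][200:275,260:385],None,fx=6,fy=6,interpolation=2);cv2.imwrite('pics/c6.png',a[:,:,::-1])
E
```

```text
[0.56528326 0.14626453 0.15976284] [-1.79875104e+02  1.37677495e-01 -1.00046939e+02] 0.04299785122240238 [ 33.7  13.8 -14.8  -0.  -61.2 -43.7]
(array([39.28, -8.21,  0.4 ]), array([-2.000e-01,  3.000e-02, -7.775e+01]))
top centre [324.82676356 250.13114727] mark [295.2429252  236.24650179]
[(array([299.3, 238.8]), [287, 232, 31, 16, 133])]
```

View pics/c6.png

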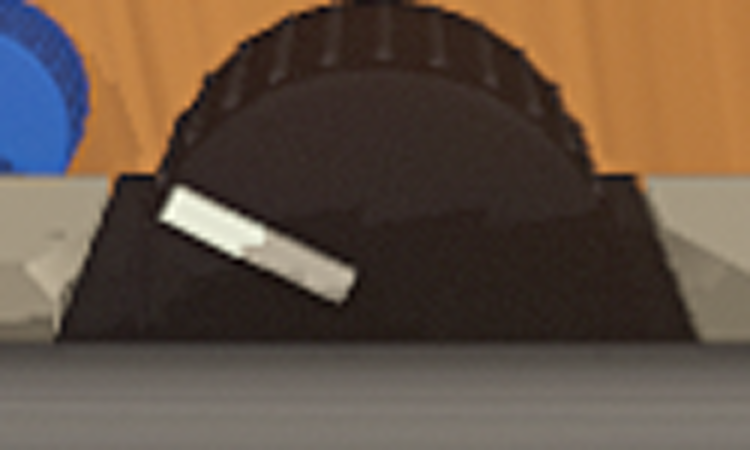

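The crop shows the knob held squarely, with the white line from (288,234) to (318,248) and the front top rim at (324,212). Computing its angle and offset in the tool frame.

```bash
python3 - <<'E'
from h import *
w=np.load('w8.npy',allow_pickle=True).item();o=ctrl.get_obs();T=R.from_euler('xyz',o['orientation'],degrees=True)
im=w['img'].astype(int);m=(im.min(2)>105);m[:230]=0;m[250:]=0;m[:,:284]=0;m[:,321:]=0
n,l,st,ce=cv2.connectedComponentsWithStats(m.astype(np.uint8));i=1+np.argmax(st[1:,4]);print(st[i],ce[i])
yy,xx=np.nonzero(l==i)
for d in(.033,.036,.039):
    t=lambda uv:T.inv().apply(onz(w,uv,o['tool_pos'][2]+d)-o['tool_pos'])*1e3
    W=np.array([t(q)[:2] for q in zip(xx,yy)]);W0=W.mean(0);v=np.linalg.svd(W-W0)[2][0];v=v*np.sign(-v[1]);pr=(W-W0)@v
    print(d,'ctr',W0.round(2),'dir',np.degrees(np.arctan2(v[1],v[0])).round(2),'ends',pr.min().round(1),pr.max().round(1),'rim',t((324.2,212)).round(2),'side rims @',t((287,231))[:2].round(1),t((359.5,231))[:2].round(1))
E
```

```text
[287 231  32  19 198] [302.01515152 240.04545455]
0.033 ctr [  4.64 -13.48] dir -62.27 ends -9.7 9.1 rim [ 21.26  -1.11 -33.01] side rims @ [ 10.1 -21.7] [10.2 18.5]
0.036 ctr [  5.99 -13.25] dir -62.27 ends -9.5 8.9 rim [ 22.28  -1.12 -36.01] side rims @ [ 11.3 -21.3] [11.4 18.1]
0.039 ctr [  7.35 -13.01] dir -62.27 ends -9.3 8.7 rim [ 23.29  -1.13 -39.01] side rims @ [ 12.6 -20.9] [12.6 17.7]
```

```bash
cat > rim.py <<'E'
from h import *
from scipy.optimize import least_squares
def rim(w,o,thr=75,d=.0119):
    T=R.from_euler('xyz',o['orientation'],degrees=True);V=w['img'].max(2);P=[]
    for u in range(294,356):
        r=190
        while r<232 and not (V[r:r+4,u]<thr).all(): r+=1
        if 192<r<226: P.append((u,r-.5))
    W=np.array([T.inv().apply(onz(w,q,o['tool_pos'][2]+d)-o['tool_pos'])[:2] for q in P])
    f=least_squares(lambda c:np.hypot(*(W-c[:2]).T)-.022,[0,0],loss='soft_l1',f_scale=.0005)
    g=least_squares(lambda c:np.hypot(*(W-c[:2]).T)-c[2],[0,0,.022],loss='soft_l1',f_scale=.0005)
    return f.x*1e3,g.x*1e3,len(P),np.sqrt(np.mean(f.fun**2))*1e3
E
python3 - <<'E'
from rim import *
w=np.load('w8.npy',allow_pickle=True).item();o=ctrl.get_obs()
for t in(65,75,85):print(rim(w,o,t))
print(delta([.5776-.065*.925,-.2548+.065*.379,.16],[180,0,-22.3]))
E
```

```text
(array([ 0.08580733, -2.21991956]), array([ 0.46504748, -2.17601868, 21.66499936]), 62, np.float64(0.19777810064473697))
(array([ 0.09585926, -2.1473743 ]), array([ 0.19342209, -2.13777632, 21.9136335 ]), 62, np.float64(0.2027002790252204))
(array([ 0.13054787, -2.10872159]), array([ 0.32709547, -2.08969359, 21.82590807]), 62, np.float64(0.20360155802491015))
(array([37.84, -1.95, -0.21]), array([-1.000e-02,  3.000e-02, -7.776e+01]))
```

The knob's bottom appears at tool (0.1, −2.1) mm in camera terms, so I'll measure the shaft with the same camera at the placing yaw and let the bias cancel.

Emit:
send_rows --plan '[[[5,-0.3,0,0,0,-10],[10,-0.5,0,0,0,-20],[15,-0.8,0,0,0,-30],[20,-1,0,0,0,-40],[24,-1.2,0,0,0,-50],[28,-1.5,0,0,0,-60],[33,-1.7,0,0,0,-70],[37.8,-2,0,0,0,-77.7]]]'

```text
clock: 20.12
tool_pos: [0.5253, -0.1647, 0.1565]
orientation: [179.9, 0.1, -46.2]
force: [1.3, -0.8, -1.0]
opening: 0.043
gripper_force: 30.0
```

```bash
python3 - <<'E'
from h import *
o=ctrl.get_obs();print(delta([.5776-.065*.925,-.2548+.065*.379,.16],[180,0,-22.3]),o['tool_pos'],o['orientation'])
E
```

```text
(array([ 4.19,  5.09, -0.35]), array([  0.09,   0.16, -23.94])) [ 0.52527396 -0.1646582   0.15646418] [ 1.79880456e+02  1.32222411e-01 -4.62386046e+01]
```

Emit:
send_rows --plan '[[[4.2,5.1,0,0,0,-23.4],[4.2,5.1,0,0,0,-23.4],[4.2,5.1,0,0,0,-23.4],[4.2,5.1,0,0,0,-23.4],[4.2,5.1,0,0,0,-23.4],[4.2,5.1,0,0,0,-23.4]]]'

```text
clock: 20.62
tool_pos: [0.5179, -0.2286, 0.1567]
orientation: [180.0, 0.2, -23.3]
force: [0.1, 0.2, -0.2]
opening: 0.0433
gripper_force: 30.0
```

```bash
cat > sh.py <<'E'
from rim import *
def disc(w,z=.1055,guess=(.5788,-.2553)):
    V=w['img'].max(2);c=proj(w,[*guess,z]);u=c.astype(int)
    r=int(np.linalg.norm(proj(w,[guess[0]+.028,guess[1],z])-c)*1.25)
    m=(V<120).astype(np.uint8);k=np.zeros_like(m);cv2.circle(k,(int(u[0]),int(u[1])),r,1,-1)
    n,l,st,ce=cv2.connectedComponentsWithStats(m&k);i=1+np.argmax(st[1:,4])
    cs,_=cv2.findContours((l==i).astype(np.uint8),cv2.RETR_EXTERNAL,cv2.CHAIN_APPROX_NONE);e=cv2.fitEllipse(cv2.convexHull(max(cs,key=cv2.contourArea)))
    return e,onz(w,e[0],z),c
def bright(w,u,r):
    im=w['img'].astype(int);m=((im.max(2)>120)&(im.max(2)-im.min(2)<50)).astype(np.uint8);k=np.zeros_like(m);cv2.circle(k,tuple(int(x) for x in u),r,1,-1)
    n,l,st,ce=cv2.connectedComponentsWithStats(m&k,connectivity=4);return [(ce[i].round(1),st[i][4],np.argwhere(l==i)[:,::-1]) for i in range(1,n) if st[i][4]>8]
E
python3 - <<'E'
from sh import *
w=snap('wrist');o=ctrl.get_obs();np.save('w9.npy',w,allow_pickle=True);T=R.from_euler('xyz',o['orientation'],degrees=True)
print(o['tool_pos'],o['orientation'])
e,p,c=disc(w);print(np.round(e[0],1),np.round(e[1],1),c,p,'tool mm',T.inv().apply(p-o['tool_pos'])*1e3)
for t in(65,85):print(rim(w,o,t))
for ce,a,q in bright(w,e[0],int(max(e[1])*.3)):
    for z in (.107,.124):
        W=np.array([onz(w,x,z)[:2] for x in q]);W0=W.mean(0);v=np.linalg.svd(W-W0)[2];d=(W0-p[:2])*1e3
        print(ce,a,z,'off',d.round(1),'ang',np.degrees(np.arctan2(d[1],d[0])).round(1),'major',np.degrees(np.arctan2(v[0][1],v[0][0])).round(1),np.ptp((W-W0)@v.T*1e3,axis=0).round(1))
E
```

```text
[ 0.51825418 -0.22833038  0.15707324] [ 1.79972835e+02  1.12381178e-01 -2.32750585e+01]
[323.5 125.7] [70.7 72.3] [324.18510261 125.96051564] [ 0.57920221 -0.25486181  0.1055    ] tool mm [66.5727949   0.26451899 51.44289011]
(array([ 2.27070461, -1.07743883]), array([ 1.62852512, -1.16171731, 22.53281971]), 62, np.float64(2.5307460234901957))
(array([ 2.9330551 , -0.77070384]), array([ 3.07720806, -0.75416808, 21.8727532 ]), 62, np.float64(0.1967806300530947))
[312.6 120.8] 43 0.107 off [6.8 6.2] ang 42.5 major -141.9 [7.5 3.2]
[312.6 120.8] 43 0.124 off [6.8 5.6] ang 39.2 major -141.9 [7. 3.]
[326.1 128.6] 148 0.107 off [-2.8 -1. ] ang -160.0 major 129.8 [12.3  8. ]
[326.1 128.6] 148 0.124 off [-2.1 -1.1] ang -151.5 major 129.8 [11.4  7.4]
```

```bash
cat > ln.py <<'E'
from sh import *
def line(w,o,d=.036):
    T=R.from_euler('xyz',o['orientation'],degrees=True);im=w['img'].astype(int);m=(im.min(2)>105);m[:226]=0;m[255:]=0;m[:,:280]=0;m[:,325:]=0
    n,l,st,ce=cv2.connectedComponentsWithStats(m.astype(np.uint8));i=1+np.argmin(np.linalg.norm(ce[1:]-[302,240],axis=1)+1e3*(st[1:,4]<60))
    q=np.argwhere(l==i)[:,::-1];W=np.array([T.inv().apply(onz(w,x,o['tool_pos'][2]+d)-o['tool_pos'])[:2] for x in q])*1e3
    W0=W.mean(0);v=np.linalg.svd(W-W0)[2][0];v=v*np.sign(-v[1]);return st[i].tolist(),ce[i].round(1),W0.round(2),np.degrees(np.arctan2(v[1],v[0])).round(2)
def edge(w,cols=(300,312,324,336,348)):
    V=cv2.cvtColor(w['img'],cv2.COLOR_RGB2GRAY)
    return {u:V[188:226:2,u].tolist() for u in cols}
E
python3 - <<'E'
from ln import *
o=ctrl.get_obs();w8=np.load('w8.npy',allow_pickle=True).item();w9=np.load('w9.npy',allow_pickle=True).item()
o8=dict(tool_pos=np.array([.56528326,.14626453,.15976284]),orientation=[-179.875,.1377,-100.047])
print(line(w8,o8),line(w9,o));print('rim8',rim(w8,o8,75))
for w in(w8,w9):
    for u,v in edge(w).items():print(u,v)
    V=w['img'].max(2);print([next((r for r in range(228,180,-1) if V[r,u]>80),0) for u in range(290,360,5)])
E
```

```text
([287, 231, 32, 19, 198], array([302., 240.]), array([  7.28, -12.38]), np.float64(-62.26)) ([287, 232, 32, 18, 194], array([302.3, 240.5]), array([  8.95, -11.46]), np.float64(-63.14))
rim8 (array([ 1.14750266, -1.37390122]), array([ 1.47691316, -1.34138039, 21.70823683]), 62, np.float64(0.20497330480009718))
300 [142, 143, 142, 142, 143, 142, 143, 142, 145, 132, 41, 43, 46, 42, 36, 44, 46, 46, 45]
312 [143, 143, 142, 141, 142, 141, 140, 33, 35, 37, 37, 38, 40, 50, 47, 45, 44, 47, 46]
324 [141, 141, 141, 141, 142, 142, 37, 51, 51, 51, 57, 39, 50, 48, 44, 44, 45, 44, 47]
336 [142, 143, 142, 143, 142, 144, 147, 66, 37, 39, 39, 38, 38, 53, 47, 46, 44, 46, 45]
348 [135, 135, 135, 136, 137, 137, 136, 136, 138, 139, 148, 85, 40, 49, 49, 55, 45, 48, 45]
[218, 211, 206, 204, 201, 200, 199, 199, 200, 201, 203, 207, 212, 219]
300 [213, 214, 214, 215, 214, 214, 219, 140, 150, 136, 47, 53, 55, 51, 49, 51, 49, 50, 51]
312 [214, 214, 215, 214, 214, 215, 214, 35, 52, 51, 48, 48, 48, 54, 51, 51, 49, 50, 51]
324 [216, 215, 214, 215, 214, 222, 40, 57, 54, 56, 62, 52, 54, 54, 53, 51, 52, 50, 50]
336 [215, 214, 215, 217, 227, 226, 228, 202, 46, 52, 49, 49, 50, 54, 52, 50, 49, 51, 48]
348 [225, 224, 222, 135, 136, 143, 139, 139, 147, 145, 147, 102, 46, 53, 54, 54, 47, 52, 48]
[218, 211, 206, 204, 201, 200, 199, 200, 200, 202, 204, 207, 212, 220]
```

```bash
cat > rel.py <<'E'
from ln import *
def frame(w):
    P=np.array(w['pose']);M=np.array([[0,-.963,-.27],[1,0,0],[0,-.27,.963]]);u,_,v=np.linalg.svd(M);M=u@v
    Rt=P[:3,:3]@M.T;t=P[:3,3]-Rt@np.array([.07408,-.00089,-.18136])
    return dict(tool_pos=t,orientation=R.from_matrix(Rt).as_euler('xyz',degrees=True))
def inF(w,p):
    f=frame(w);return R.from_euler('xyz',f['orientation'],degrees=True).inv().apply(np.array(p)-f['tool_pos'])*1e3
E
python3 - <<'E'
from rel import *
for n in('w8','w9'):
    w=np.load(n+'.npy',allow_pickle=True).item();f=frame(w);print(n,f['tool_pos'].round(4),f['orientation'].round(2))
    print('rim',[rim(w,f,t)[:2] for t in (75,85)],'line',line(w,f)[2:])
e,p,c=disc(w);print('shaft F',inF(w,p))
o=ctrl.get_obs();print(o['tool_pos'],o['orientation'])
E
```

```text
w8 [0.5662 0.1481 0.1598] [-179.8     0.22 -100.05]
rim [(array([ 3.06791917, -0.83716615]), array([ 3.40816751, -0.80359601, 21.69863154])), (array([ 3.10250988, -0.79832656]), array([ 3.54045106, -0.75602749, 21.61183902]))] line (array([  9.18, -11.87]), np.float64(-62.26))
w9 [ 0.518  -0.2285  0.1567] [ 1.7999e+02  1.5000e-01 -2.3300e+01]
rim [(array([ 2.93091296, -0.99397627]), array([ 3.00752376, -0.98431903, 21.93244813])), (array([ 3.02447017, -0.99363103]), array([ 3.11013839, -0.98381194, 21.92438773]))] line (array([  8.95, -11.73]), np.float64(-63.16))
shaft F [6.68126961e+01 3.00559729e-02 5.10025501e+01]
[ 0.51825418 -0.22833038  0.15707324] [ 1.79972835e+02  1.12381178e-01 -2.32750585e+01]
```

Emit:
send_rows --plan '[[[0,0,0,0,0,-1.3],[0,0,0,0,0,-1.3],[0,0,0,0,0,-1.3],[0,0,0,0,0,-1.3]]]'

```text
clock: 21.0
tool_pos: [0.5189, -0.2283, 0.1582]
orientation: [-180.0, -0.0, -21.9]
force: [0.5, -0.1, -1.2]
opening: 0.0432
gripper_force: 30.0
```

```bash
python3 - <<'E'
from rel import *
for i in range(2):
    w=snap('wrist');f=frame(w);o=ctrl.get_obs();print(f['tool_pos'].round(4),f['orientation'].round(2),o['tool_pos'].round(4),o['orientation'].round(2),o['clock'])
    e,p,c=disc(w);k=rim(w,f,80)[0];s=inF(w,p);print('shaft',s.round(2),'knob',k.round(2),'line',line(w,f)[2:],'move',(s[:2]-k).round(2))
    for ce,a,q in bright(w,e[0],int(max(e[1])*.3)):
        W=np.array([onz(w,x,.107 if a<80 else .124)[:2] for x in q]);W0=W.mean(0);v=np.linalg.svd(W-W0)[2];d=W0-p[:2]
        print(a,'rad',np.degrees(np.arctan2(d[1],d[0])).round(1),'major',np.degrees(np.arctan2(v[0][1],v[0][0])).round(1))
E
```

```text
[ 0.519  -0.2282  0.1582] [-1.7997e+02 -1.0000e-02 -2.1860e+01] [ 0.5189 -0.2284  0.1583] [-1.800e+02 -1.000e-02 -2.186e+01] 21.05
shaft [65.76  2.28 52.73] knob [ 2.95 -1.  ] line (array([  8.94, -11.76]), np.float64(-63.1)) move [62.81  3.28]
45 rad 41.9 major -141.6
145 rad -153.6 major 126.9
[ 0.519  -0.2283  0.1583] [-1.7997e+02 -1.0000e-02 -2.1860e+01] [ 0.5189 -0.2284  0.1583] [-1.800e+02 -1.000e-02 -2.185e+01] 21.1
shaft [65.75  2.24 52.77] knob [ 2.95 -1.  ] line (array([  8.91, -11.73]), np.float64(-62.95)) move [62.79  3.24]
44 rad 42.0 major -141.8
146 rad -152.4 major 127.7
```

Settled: I need +62.8 mm in x and +3.25 mm in y. The knob flat is at about 41° against about 40° for the shaft.

Emit:
send_rows --plan '[[[2,0.32,0,0,0,0],[4,0.32,0,0,0,0],[5.5,0.32,0,0,0,0],[6.28,0.32,1,0,0,0],[6.28,0.32,2.5,0,0,0],[6.28,0.32,3.5,0,0,0],[6.28,0.32,3.5,0,0,0],[6.28,0.32,3.5,0,0,0]]]'

```text
clock: 21.77
tool_pos: [0.5749, -0.2547, 0.1223]
orientation: [180.0, 0.1, -21.9]
force: [0.0, -0.4, 0.4]
opening: 0.0427
gripper_force: 30.0
```

Emit:
send_rows --plan '[[[0,0,0,0,0,0],[0,0,0,0,0,0],[0,0,0,0,0,0],[0,0,0,0,0,0]]]'

```text
clock: 22.1
tool_pos: [0.5762, -0.2549, 0.124]
orientation: [-180.0, -0.1, -21.9]
force: [-0.6, 0.2, -0.8]
opening: 0.0432
gripper_force: 30.0
```

```bash
python3 - <<'E'
from rel import *
w=snap('wrist');f=frame(w);T=R.from_euler('xyz',f['orientation'],degrees=True);k=T.apply([.00295,-.001,-.0119])+f['tool_pos']
print(f['tool_pos'],f['orientation'],'knob bottom',k,'err in F vs shaft (.5792,-.2550)',T.inv().apply(np.r_[.5792,-.2550,k[2]]-k)*1e3,line(w,f)[2:])
P=T.apply([0,0,0]);print(inF(w,[.5792,-.2550,.1055]))
E
```

```text
[ 0.57624408 -0.25488133  0.12395496] [-1.79954946e+02 -7.48589620e-02 -2.18543172e+01] knob bottom [ 0.57933641 -0.25505422  0.13585959] err in F vs shaft (.5792,-.2550) [-0.14678554  0.00045367 -0.00019214] (array([  8.92, -11.76]), np.float64(-62.97))
[ 2.7635486  -0.97567315 18.45936278]
```

Aligned. Guarded insertion.

Emit:
send_rows --plan '[[[0,0,0.4,0,0,0],[0,0,0.8,0,0,0],[0,0,1.1,0,0,0],[0,0,1.1,0,0,0],[0,0,1.1,0,0,0]]]'

```text
clock: 22.57
tool_pos: [0.5757, -0.2549, 0.1117]
orientation: [180.0, 0.0, -21.9]
force: [0.1, 0.3, -0.7]
opening: 0.0428
gripper_force: 30.0
```

Emit:
send_rows --plan '[[[0,0,0.1,0,0,0],[0,0,0.2,0,0,0],[0,0,0.3,0,0,0],[0,0,0.3,0,0,0],[0,0,0.3,0,0,0]]]'

```text
clock: 22.98
tool_pos: [0.5756, -0.2548, 0.109]
orientation: [180.0, 0.0, -21.9]
force: [-0.2, 0.7, -0.3]
opening: 0.043
gripper_force: 30.0
```

Emit:
send_rows --plan '[[[0,0,0.1,0,0,0],[0,0,0.2,0,0,0],[0,0,0.2,0,0,0],[0,0,0.2,0,0,0]]]'

```text
clock: 23.32
tool_pos: [0.5756, -0.2549, 0.107]
orientation: [180.0, 0.0, -21.9]
force: [-2.0, 0.7, -1.2]
opening: 0.0428
gripper_force: 30.0
```

Emit:
send_rows --plan '[[[0,0,0.1,0,0,0],[0,0,0.2,0,0,0],[0,0,0.3,0,0,0],[0,0,0.3,0,0,0]]]'

```text
clock: 23.65
tool_pos: [0.5757, -0.2549, 0.104]
orientation: [180.0, 0.0, -21.9]
force: [-2.8, 1.7, 0.8]
opening: 0.0429
gripper_force: 30.0
```

Emit:
send_rows --plan '[[[0,0,0.1,0,0,0],[0,0,0.2,0,0,0],[0,0,0.3,0,0,0],[0,0,0.3,0,0,0]]]'

```text
clock: 23.98
tool_pos: [0.5756, -0.2548, 0.1008]
orientation: [-180.0, 0.0, -21.9]
force: [-2.3, 0.6, -0.6]
opening: 0.0432
gripper_force: 30.0
```

Emit:
send_rows --plan '[[[0,0,0.1,0,0,0],[0,0,0.2,0,0,0],[0,0,0.2,0,0,0],[0,0,0.2,0,0,0]]]'

```text
clock: 24.32
tool_pos: [0.5757, -0.2549, 0.0991]
orientation: [180.0, 0.0, -21.9]
force: [-2.4, 1.4, 0.2]
opening: 0.0429
gripper_force: 30.0
```

Seated near home with only a small side force. Now I press in.

Emit:
send_rows --plan '[[[-0.02,0,0.1,0,0,0],[-0.02,0,0.2,0,0,0],[-0.02,0,0.2,0,0,0],[-0.02,0,0.2,0,0,0]]]'

```text
clock: 24.65
tool_pos: [0.5757, -0.2549, 0.0973]
orientation: [180.0, -0.0, -21.9]
force: [-5.3, 2.0, 2.5]
opening: 0.0428
gripper_force: 30.0
```

Emit:
send_rows --plan '[[[0,0,0.1,0,0,0],[0,0,0.2,0,0,0],[0,0,0.2,0,0,0],[0,0,0.2,0,0,0]]]'

```text
clock: 24.98
tool_pos: [0.5757, -0.2549, 0.0954]
orientation: [180.0, -0.0, -21.9]
force: [-4.8, 2.7, 4.6]
opening: 0.0431
gripper_force: 30.0
```

Emit:
send_rows --plan '[[[0,0,0.1,0,0,0],[0,0,0.15,0,0,0],[0,0,0.15,0,0,0],[0,0,0.15,0,0,0]]]'

```text
clock: 25.32
tool_pos: [0.5758, -0.255, 0.0948]
orientation: [180.0, -0.0, -21.8]
force: [-5.7, 3.4, 9.2]
opening: 0.0431
gripper_force: 30.0
```

The force rose through the spring range (2.5 to 4.6 N) and then hit the hard stop at 9 N. The knob's underside is about 2 mm above the radio top, as expected. A little more margin, then a check.

Emit:
send_rows --plan '[[[0,0,0.06,0,0,0],[0,0,0.06,0,0,0],[0,0,0.06,0,0,0],[0,0,0.06,0,0,0],[0,0,0.06,0,0,0],[0,0,0.06,0,0,0]]]'

```text
clock: 25.82
tool_pos: [0.5759, -0.255, 0.0947]
orientation: [180.0, -0.1, -21.8]
force: [-7.6, 3.5, 13.5]
opening: 0.0431
gripper_force: 30.0
```

```bash
python3 - <<'E'
from rel import *
w=snap('wrist');f=frame(w);o=ctrl.get_obs();print(f['tool_pos'].round(4),o['tool_pos'].round(4),o['force'].round(1),o['moment'].round(2),o['opening'],'line',line(w,f),'rim',rim(w,f,80))
E
```

```text
[ 0.576  -0.255   0.0947] [ 0.5759 -0.255   0.0948] [-7.6  4.4 13.2] [1.57 2.93 0.03] 0.04284849561421024 line ([287, 231, 32, 19, 202], array([302.2, 240.3]), array([  9.05, -11.76]), np.float64(-61.92)) rim (array([ 8.8307413 , -0.68634278]), array([ 2.77461242, -0.95702398, 27.35619235]), 47, np.float64(0.6128205392803311))
```

The line sits at the same pixels in the hand, so the knob has not slipped. It is home and held at the hard stop. Handing in.

```bash
python3 -c "
from plant import ctrl
print(ctrl.close_job())"
```

```text
the job is handed in; nothing more can be done
None
```

The job is handed in: the power slide is at its green-dot stop, and the black knob is lined up on the D-shaft, pushed home and still held against the hard stop at about 13 N. The jar, flask, flashlight and comb were not touched.

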